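# Load a cuvette strip against the spring follower and close the hold-down rail

## Task

Pick up the long cuvette strip and load it into the loader's open channel: press its end gently against the spring follower until its other end clears the tail stop, then let it down flat on the channel floor so that the spring holds it. Then slide the hold-down rail fully shut over the strip and let go. Do not force the strip in the loader, and leave the short strip, bottle, dish and box where they are.

Things in the scene. Friction and masses are not known exactly. Their poses are not given: they have to be found in the camera images.
- strip: The long white strip of eight square cuvettes to load: a bar 112 mm long (its y), 13 wide (x), 26 high (z), 30 to 65 g, standing upright on the bench. Both ends are alike. Origin: centre of its underside. It must never press on the loader with more than 20 N in all (seated, the spring alone gives 5.7 N at each end).
- loader: Fixed loader: white base plate 80 mm wide (x), 312 long (y), 10 high, with steel guide tracks 6 mm wide, 6 high at x = +-34. Origin: centre of its underside, on the bench; z up. On it is a grey plastic cassette with an open-topped channel along y. The cassette is clamped anywhere within +-14 mm of nominal along y (random, not measured); its tail stop and follower shift together. Find it by feel.
- channel (a point): Point on the base at the nominal middle of a seated strip, on the channel's centre line at floor height (14 mm above the bench; loader x 0, y -69 mm). The channel is 15.5 mm wide inside; its walls reach 28 mm above the bench, flared at the top, 30 mm over the outsides. A seated strip's underside is on this floor, its top 40 mm above the bench.
- stop_nominal (a point): Nominal place of the tail stop's inner (+y) face, top edge (loader y -125 mm; the true one is up to 14 mm off along y). The stop closes the channel's -y end: 6 mm thick, top 20 mm above the bench, 6 mm above the floor; a raised strip passes over it, and nothing is higher behind it. Seated, the strip's -y end lies inside the stop.
- follower_nominal (a point): Nominal place of the -y face of the black spring follower (loader y -19 mm, true up to 14 mm off), 106 mm from the stop; 13.5 mm wide, 15 to 35 mm above the bench. It yields to +y: 1.5 N at first, then 0.7 N per mm. At 6 mm (5.7 N) the strip's tail just clears the stop; at 9.5 mm (8.1 N) it meets a hard end and force jumps. Press to about 6.8 N, then let down.
- rail (a joint): Travel of the sliding steel hold-down rail along the loader's y, m: 0 = fully shut over the strip (end stop), 0.125 = fully open, towards +y. Starts at 0.112 to 0.125, stays where left; friction 2.5 N. Its plate is 92 mm long, 78 wide, 42 to 46 mm above the bench, centred on loader y -54 mm when shut; it clears a seated strip by 2 mm and jams on a raised one.
- rail_tab (a point): Top centre of the black upright finger tab at the middle of the rail: 12 mm wide (loader's x), 16 mm long (loader's y), from 46 to 72 mm above the bench. Moves with the rail.
- short_strip: A short strip of four cuvettes, same section, 56 mm long, standing on the bench. Not wanted: leave it. It may be on either side. Origin: centre of its underside.
- wash_bottle: White bottle, 60 mm across, 150 high. Leave it. Origin: centre of its underside.
- dish: Clear round dish with lid, 90 mm across, 19 high. Leave it. Origin: centre of its underside.
- tip_box: Green closed box 85 x 120 x 50 mm. Leave it. Origin: centre of its underside.
Not all that is in view belongs to the job. Leave any brown or red look-alike of the strip alone.

How it is judged:
On the way, in this order (a step that is already met when the one before it is completed fails the run):
1. with the rail still open, the long strip is seated flat in the channel, between tail stop and follower (x of strip in the frame of loader between -0.003 and 0.003 m and y of strip in the frame of loader between -0.089 and -0.049 m and z of strip in the frame of loader between 0.011 and 0.0162 m and angle between strip's own z axis and vertical below 0.1 rad and angle between the y axis of strip and the y axis of loader, either way round below 0.04 rad and value of joint rail above 0.09 m), for 0.2 s.
2. the rail is slid fully shut over the strip (value of joint rail below 0.004 m), for 0.2 s.
At the end, for the whole second after the job is handed in: Long strip at rest in the channel between stop and follower: underside 11 to 16.2 mm above the bench, within 3 mm of the centre line, its middle at y -89 to -49 mm of the loader, upright within 0.1 and in line within 0.04 rad; rail within 4 mm of shut (x of strip in the frame of loader between -0.003 and 0.003 m and y of strip in the frame of loader between -0.089 and -0.049 m and z of strip in the frame of loader between 0.011 and 0.0162 m and angle between strip's own z axis and vertical below 0.1 rad and angle between the y axis of strip and the y axis of loader, either way round below 0.04 rad and value of joint rail below 0.004 m and linear speed of strip below 0.02 m/s); the robot touches nothing.
It fails at once if the strip is forced: pressed on any part of the loader with more than 20 N in all (contact force between strip and loader above 20 N).
It fails at once if the short strip, bottle, dish or box is moved more than 15 mm or tipped (distance of any of short_strip, wash_bottle, dish, tip_box from where it was at the start of the episode above 0.015 m or angle between any of short_strip, wash_bottle, dish, tip_box's own z axis and vertical above 0.2 rad).
It also fails if it takes over 56 s, if anything falls off the work surface, if the arm or the gripper's body presses on something with over 40 N, if the wrist force passes 120 N, or if a joint passes its speed limit or range.

## Robot

A 6-joint arm with a two-finger parallel gripper is mounted at the origin on the work surface. World frame = base frame: x ahead of the robot, y to its left, z up, the work surface at z = 0. Lengths are in m, angles in rad, forces in N, time in s.
With the tool pointing down it reaches from about 0.25 to 0.725 m from the base axis. Payload 9.7 kg.
Tool frame: the origin (TCP) lies midway between the tips of the shut fingers; the grasp point (between the pads) lies 19 mm behind it (pinch_z is the distance from the TCP to the grasp point, in m); z points along the fingers, y is the line along which they close (so a half turn about z gives the same grasp; the last joint's range is limited). The gripper opens to 85 mm and grips with 20 to 120 N. Pads are 22 mm wide; open, the fingers measure 114 mm over their backs; the gripper's body (76 mm by 85 mm) begins 54 mm behind the grasp point. The pads swing forward as they close: fully open they stand 13 mm farther back than shut.
Start: joints at [-1.119, 0.087, 0.176, 1.66, 0, 1.571], TCP at [0.24, -0.495, 0.231] pointing down, gripper open.
Joint ranges: [-3.13, 3.13], [-0.85, 1.81], [-1.15, 1.24], [-2.2, 2.28], [-1.44, 1.52], [-3.14, 3.14]. Speed limits (rad/s): [2.22, 2.22, 2.57, 3.14, 3.14, 3.14].

## Interface

Orientations are given as a unit quaternion [x, y, z, w].
In Python, from cell import state, read_camera, hand_in, pinch_z gives the robot as it stands.
- The arm moves only by the tool move_arm, never from a script. Its argument "steps" is a list of rows, each a list of 7 numbers: the shift along the world's x, y, z in cm, then the turn, a rotation vector about the world's x, y, z in rad, then the closure, from -1 (fully open) to 1 (shut). A call has 1 to 20 rows; each row shifts and turns the commanded pose from where the row before left it; what a row does not reach is not made up. A row lasts 1/10 s, in which the tool goes at most 50 mm and 8.59 degrees, less where a joint would pass 70% of its speed; a pose out of reach is approached as far as the arm can. A call with a gripper value outside its range is refused whole. The fingers move at their own pace and stop on an object; "squeeze" is the grip in N (left out, the last holds). Time passes only in rows, so rows that do not move let the fingers close. It gives the time, the measured TCP pose, the force, the opening and the grip force at its end, in the units of the state.
- state(): the state, without advancing time (a new reading comes with each control period).
- read_camera(name): name is "side" or "top"; returns a dict with "image" (420x560x3 uint8, red, green, blue), "intrinsics" (3x3 intrinsics, pixels), "dist" ([k1, k2, p1, p2, k3] as OpenCV has them; the pictures are not rectified), "xyz" and "attitude" of the camera in the world. Camera axes: x right, y down, z forward; pixel columns grow to the right and rows downward; lengths in m; the calibration is good to about 2 mm. A picture is of the moment at which its call begins. There is no depth.
- hand_in(): hands the job in; it is judged then, once.
The state is a dict: "clock": time; "joint_pos": joint angles; "qvel": joint speeds; "effort": joint torques, N m; "ee_pos": TCP position; "tcp_rot": TCP orientation; "wrist_force": force on the tool from outside, world axes, zero at the start; "ft_torque": the same for the moment, N m; "gripper_width": finger opening in m; "grasp_force": force on a finger pad.
Only numpy, scipy, OpenCV 4.12 (cv2) and the standard library are available. Lean on these libraries where they do the work, as an engineer would, in place of code of your own. Each camera call takes 0.05 s, during which the arm holds its last target. There are 200 camera calls.

## Working session

There is one attempt and no reset: what is moved stays moved. The work goes in short steps, Python scripts to look and compute and a tool call to move; the robot and the scene stay as the last step left them, time stands still between calls to the robot, and variables do not carry over. Pictures are saved under pics/ and viewed, at most 10 in all, crops included, and the job is handed in when it is done.

Besides the shell and the picture viewer there is one more tool, called after "Call:" by a JSON object that holds its "fn" and its "kwargs", one argument or row to a line. move_arm: Moves the arm, as the interface text tells. Its arguments: {"type":"object","properties":{"steps":{"type":"array"},"squeeze":{"type":"number"}},"required":["steps"]}

```bash
mkdir -p pics; cat > h.py <<'E'
import numpy as np, cv2
from cell import state, read_camera, hand_in, pinch_z
from scipy.spatial.transform import Rotation as R
def rot(c):
    a=np.array(c["attitude"],float)
    return a if a.shape==(3,3) else R.from_quat(a).as_matrix()
def ray(c,uv):
    p=cv2.undistortPoints(np.array(uv,float).reshape(-1,1,2),np.array(c["intrinsics"]),np.array(c["dist"])).reshape(-1,2)
    d=np.c_[p,np.ones(len(p))]@rot(c).T
    return np.array(c["xyz"]),d
def plane(c,uv,z):
    o,d=ray(c,uv); return o+d*((z-o[2])/d[:,2])[:,None]
def tri(c1,u1,c2,u2):
    o1,d1=ray(c1,u1);o2,d2=ray(c2,u2);out=[]
    for a,b in zip(d1,d2):
        s=np.linalg.lstsq(np.c_[a,-b],o2-o1,rcond=None)[0]
        p,q=o1+a*s[0],o2+b*s[1]; out.append(np.r_[(p+q)/2,np.linalg.norm(p-q)])
    return np.array(out)
def proj(c,P):
    M=rot(c).T; return cv2.projectPoints(np.array(P,float).reshape(-1,1,3),cv2.Rodrigues(M)[0],-M@np.array(c["xyz"]),np.array(c["intrinsics"]),np.array(c["dist"]))[0].reshape(-1,2)
E
python3 - <<'E'
from h import *
import pickle
print(state(),pinch_z)
for n in("side","top"):
    c=read_camera(n); pickle.dump(c,open(n+"0.pkl","wb"))
    cv2.imwrite(f"pics/{n}0.png",c["image"][:,:,::-1]); print(n,c["xyz"],c["attitude"],c["intrinsics"],c["dist"])
E
```

```text
{'clock': 0.0, 'joint_pos': array([-1.11904404e+00,  8.74675841e-02,  1.75106739e-01,  1.65981215e+00,
       -2.33233370e-05,  1.57078861e+00]), 'qvel': array([-4.89602544e-05, -8.72051546e-04,  9.71342913e-04,  1.01516613e-03,
       -1.23515781e-03, -4.18745013e-04]), 'effort': array([-4.30910518e-06, -5.20387852e+01,  4.64809406e+01,  1.61589333e-02,
       -7.12288306e-05, -2.86328721e-06]), 'ee_pos': array([ 0.23998621, -0.49460976,  0.23056489]), 'tcp_rot': array([ 9.74597163e-01,  2.23964052e-01, -1.65522790e-04, -6.68239813e-04]), 'wrist_force': array([ 0.10801754, -0.39650258,  0.06063929]), 'ft_torque': array([-0.01732577, -0.04368981, -0.03356009]), 'grasp_force': 0.0, 'gripper_width': 0.08560842353406986} 0.0187
side [-0.03146432  0.63521307  0.62483489] [-0.28725399  0.83193382 -0.44801437  0.15701713] [[385.41207937   0.         284.22743605]
 [  0.         385.41207937 217.22203813]
 [  0.           0.           1.        ]] [-0.00057667  0.          0.          0.          0.        ]
top [ 0.41950389 -0.00575641  1.15620819] [-0.7066105   0.70671593 -0.01770604  0.03067058] [[434.70310962   0.         275.26907284]
 [  0.         434.70310962 202.98726616]
 [  0.           0.           1.        ]] [-0.0059801  0.         0.         0.         0.       ]
```

View pics/side0.png

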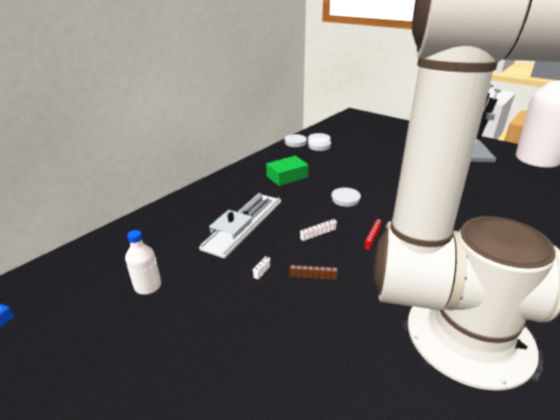

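View pics/top0.png

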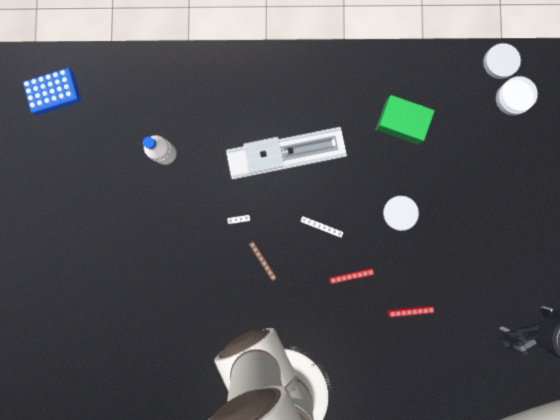

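Candidates (top view): long white strip (322,227), short white strip (238,219), brown (262,260), red (352,276) and (412,312), white loader base (285,152). By its description, the one I want is the white strip of eight at (322,227), which is (318,230) in the side view. I'll check it in a crop and measure.

```bash
python3 - <<'E'
from h import *
import pickle
S=pickle.load(open("side0.pkl","rb"));T=pickle.load(open("top0.pkl","rb"))
a=cv2.resize(T["image"][118:248,222:352,::-1],None,fx=4,fy=4,interpolation=cv2.INTER_CUBIC)
b=cv2.resize(S["image"][185:260,195:345,::-1],None,fx=5,fy=5,interpolation=cv2.INTER_CUBIC)
cv2.imwrite("pics/ct.png",a);cv2.imwrite("pics/cs.png",b)
for n,c,box in(("top",T,(295,205,350,245)),("side",S,(295,213,345,245))):
    x0,y0,x1,y1=box; g=c["image"][y0:y1,x0:x1].min(2)
    m=(g>90).astype(np.uint8); m=cv2.morphologyEx(m,cv2.MORPH_CLOSE,np.ones((3,3)))
    k=max(cv2.findContours(m,0,2)[0],key=cv2.contourArea)
    r=cv2.minAreaRect(k); p=cv2.boxPoints(r)+[x0,y0]; print(n,r[1],r[2],p.tolist())
    if n=="top":
        w=plane(c,p,.026); print(w.round(4).tolist(),w.mean(0)); print(np.linalg.norm(w-np.roll(w,1,0),axis=1))
E
```

```text
top (45.14502716064453, 7.207009315490723) 21.370620727539062 [[299.01147651672363, 221.52623176574707], [301.63770484924316, 214.81475639343262], [343.6786880493164, 231.2655735015869], [341.0524597167969, 237.97705078125]]
[[0.4487, -0.0467, 0.026], [0.4661, -0.0536, 0.026], [0.4235, -0.1621, 0.026], [0.4062, -0.1552, 0.026]] [ 0.43610936 -0.10437345  0.026     ]
[0.11651102 0.01873911 0.11662019 0.01866108]
side (11.739635467529297, 40.23460388183594) 70.90650939941406 [[297.0158472061157, 230.37912940979004], [335.03699111938477, 217.2179660797119], [338.87714767456055, 228.31175804138184], [300.8560028076172, 241.47292137145996]]
```

View pics/ct.png

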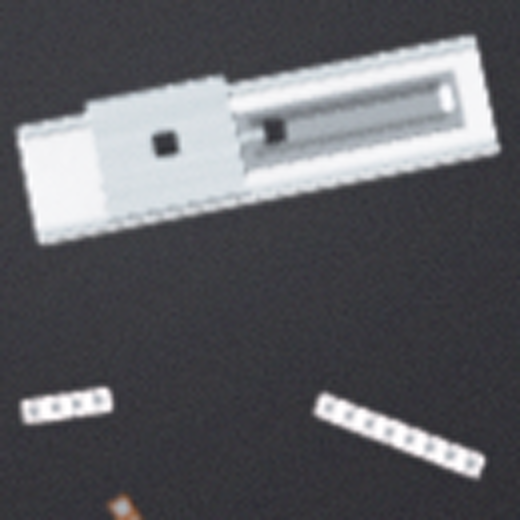

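View pics/cs.png

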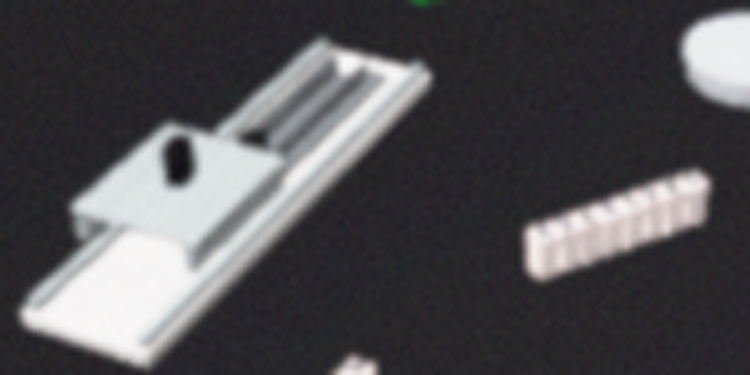

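The crops confirm the white strip of eight, at crop (400,435). The rail is open over the +y half, with the tab at (165,143). The follower is at (270,130), and the tail end of the channel is at about (447,97). Now I'll triangulate the key points.

```bash
cat > m.py <<'E'
from h import *
import pickle
S=pickle.load(open("side0.pkl","rb"));T=pickle.load(open("top0.pkl","rb"))
t=lambda P:(np.array(P,float)+.5)/4-.5+[222,118]
s=lambda P:(np.array(P,float)+.5)/5-.5+[195,185]
E
python3 - <<'E'
from m import *
names=["strip+y","strip-y","tab","base tail far","base tail near","base head far","base head near","follower"]
tp=t([(321,401),(478,467),(165,143),(475,37),(498,150),(19,128),(41,243),(272,130)])
sp=s([(540,230),(697,178),(178,143),(325,40),(432,75),(22,315),(148,365),(256,137)])
r=tri(T,tp,S,sp)
for n,x in zip(names,r): print(n,x.round(4))
# base outline by mask in top view: convex hull minAreaRect excluding rail plate -> fit long edge lines at z=.016/.010
g=T["image"][118:205,222:352].min(2); m=(g>110).astype(np.uint8)
k=max(cv2.findContours(m,0,2)[0],key=cv2.contourArea); q=cv2.minAreaRect(k); p=cv2.boxPoints(q)+[222,118]
for z in(.010,.016):
    w=plane(T,p,z); print(z,w.round(4).tolist(),w.mean(0).round(4),np.linalg.norm(w-np.roll(w,1,0),axis=1).round(4))
w=plane(T,t([(475,37),(498,150),(41,243),(19,128)]),.010);print(w.round(4),w.mean(0),np.linalg.norm(w-np.roll(w,1,0),axis=1))
print("yaw",np.arctan2(*( (w[2]+w[3]-w[0]-w[1])[[0,1]]*[-1,1])))
print("tab@.072",plane(T,t([(165,143)]),.072),"fol@.035",plane(T,t([(272,130)]),.035),"spot@.02",plane(T,t([(447,97)]),.02))
print("strip ends@.026",plane(T,tp[:2],.026))
E
```

```text
strip+y [ 0.456  -0.0556  0.0269  0.0052]
strip-y [ 0.4159 -0.1554  0.0241  0.001 ]
tab [6.196e-01 4.550e-02 6.900e-02 5.000e-04]
base tail far [ 0.6997 -0.1591  0.0123  0.0033]
base tail near [ 0.6245 -0.1745  0.0064  0.0038]
base head far [0.6417 0.1463 0.0043 0.0012]
base head near [ 5.643e-01  1.313e-01 -1.000e-04  1.800e-03]
follower [ 0.6331 -0.024   0.0327  0.0044]
0.01 [[0.6494, 0.1516, 0.01], [0.711, -0.1577, 0.01], [0.6228, -0.1741, 0.01], [0.5615, 0.1334, 0.01]] [ 0.6362 -0.0117  0.01  ] [0.0898 0.3154 0.0897 0.3136]
0.016 [[0.6482, 0.1508, 0.016], [0.7095, -0.1569, 0.016], [0.6217, -0.1733, 0.016], [0.5607, 0.1327, 0.016]] [ 0.635  -0.0117  0.016 ] [0.0894 0.3137 0.0893 0.312 ]
[[ 0.7016 -0.1584  0.01  ]
 [ 0.6253 -0.1729  0.01  ]
 [ 0.5638  0.1307  0.01  ]
 [ 0.6411  0.146   0.01  ]] [ 0.63293394 -0.01363522  0.01      ] [0.3103694  0.07756356 0.3097833  0.07882832]
yaw 0.19812320432626004
tab@.072 [[0.61924446 0.04547299 0.072     ]] fol@.035 [[ 0.63441717 -0.02252005  0.035     ]] spot@.02 [[ 0.65897364 -0.13823205  0.02      ]]
strip ends@.026 [[ 0.45815816 -0.05414158  0.026     ]
 [ 0.41545354 -0.15543309  0.026     ]]
```

Measured heights agree with the text: strip top about 26 mm, tab about 70 mm. The loader is at (0.633,-0.0136) with yaw 0.198. The strip is at (0.436,-0.105) with yaw about -0.385. Going over the strip.

Call:
{"fn": "move_arm", "kwargs": {
  "steps": [
    [1.4,2.785,-0.75,0,0,0.0528,-1],
    [1.4,2.785,-0.75,0,0,0.0528,-1],
    [1.4,2.785,-0.75,0,0,0.0528,-1],
    [1.4,2.785,-0.75,0,0,0.0528,-1],
    [1.4,2.785,-0.75,0,0,0.0528,-1],
    [1.4,2.785,-0.75,0,0,0.0528,-1],
    [1.4,2.785,-0.75,0,0,0.0528,-1],
    [1.4,2.785,-0.75,0,0,0.0528,-1],
    [1.4,2.785,-0.75,0,0,0.0528,-1],
    [1.4,2.785,-0.75,0,0,0.0528,-1],
    [1.4,2.785,-0.75,0,0,0.0528,-1],
    [1.4,2.785,-0.75,0,0,0.0528,-1],
    [1.4,2.785,-0.75,0,0,0.0528,-1],
    [1.4,2.785,-0.75,0,0,0.0528,-1],
    [0,0,0,0,0,0,-1],
    [0,0,0,0,0,0,-1]
  ],
  "squeeze": 60
}}

```text
clock: 1.7
ee_pos: [0.4359, -0.1045, 0.1259]
tcp_rot: [0.828, 0.561, -0.0, -0.0]
wrist_force: [0.1, -0.8, -0.8]
gripper_width: 0.0855
grasp_force: 0.0
```

Call:
{"fn": "move_arm", "kwargs": {
  "steps": [
    [0,0,-2.5,0,0,0,-1],
    [0,0,-2.5,0,0,0,-1],
    [0,0,-2.5,0,0,0,-1],
    [0,0,-2,0,0,0,-1],
    [0,0,-1,0,0,0,-1],
    [0,0,-0.7,0,0,0,-1],
    [0,0,0,0,0,0,0],
    [0,0,0,0,0,0,0.5],
    [0,0,0,0,0,0,1],
    [0,0,0,0,0,0,1],
    [0,0,0,0,0,0,1],
    [0,0,0,0,0,0,1],
    [0,0,0,0,0,0,1]
  ],
  "squeeze": 60
}}

```text
clock: 3.0
ee_pos: [0.4364, -0.105, 0.0149]
tcp_rot: [0.828, 0.561, 0.0, 0.0]
wrist_force: [-0.8, 0.3, 6.6]
gripper_width: 0.0112
grasp_force: 59.3
```

```bash
python3 - <<'E'
from h import *
c=read_camera("side"); cv2.imwrite("pics/g1.png",cv2.resize(c["image"][160:280,240:400,::-1],None,fx=4.5,fy=4.5,interpolation=cv2.INTER_CUBIC)); s=state(); print(s["wrist_force"],s["ee_pos"],s["gripper_width"],s["grasp_force"])
E
```

```text
[-0.51185295  0.57296408  6.04517419] [ 0.43643234 -0.10495261  0.01486133] 0.011129944912214265 59.3318635225296
```

View pics/g1.png

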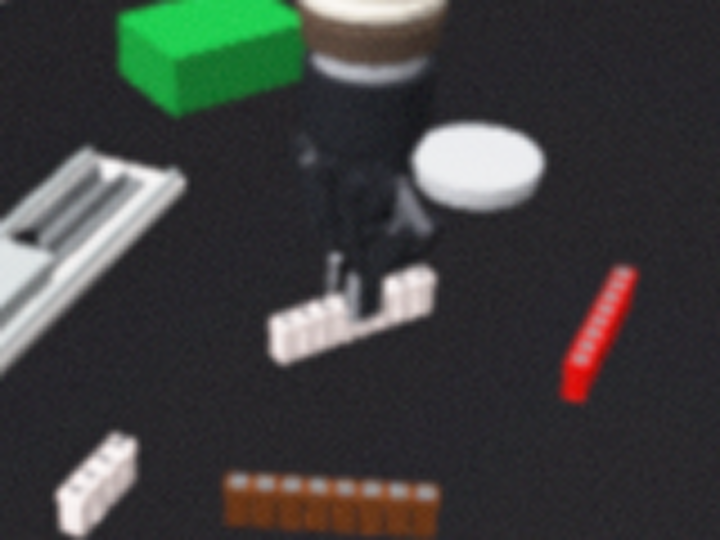

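The strip is gripped near its middle, left of the red look-alike at (600,330). The fingertips sit a bit low relative to the channel walls, so I'll regrip 2 mm higher and then lift.

Call:
{"fn": "move_arm", "kwargs": {
  "steps": [
    [0,0,0,0,0,0,0.4],
    [0,0,0,0,0,0,0.4],
    [0,0,0.2,0,0,0,0.4],
    [0,0,0,0,0,0,1],
    [0,0,0,0,0,0,1],
    [0,0,0,0,0,0,1],
    [0,0,0,0,0,0,1]
  ],
  "squeeze": 70
}}

```text
clock: 3.75
ee_pos: [0.4363, -0.105, 0.0166]
tcp_rot: [0.828, 0.561, 0.0, 0.0]
wrist_force: [-1.8, 0.4, 5.2]
gripper_width: 0.0108
grasp_force: 69.2
```

Call:
{"fn": "move_arm", "kwargs": {
  "steps": [
    [0,0,0.5,0,0,0,1],
    [0,0,1.5,0,0,0,1],
    [0,0,2,0,0,0,1],
    [0,0,2,0,0,0,1],
    [0,0,0,0,0,0,1],
    [0,0,0,0,0,0,1]
  ],
  "squeeze": 70
}}

```text
clock: 4.35
ee_pos: [0.4362, -0.1049, 0.0761]
tcp_rot: [0.828, 0.561, 0.0, 0.0]
wrist_force: [0.7, 0.3, -0.4]
gripper_width: 0.0109
grasp_force: 68.5
```

```bash
python3 - <<'E'
from m import *
g=T["image"].astype(float).min(2)
def edge(us,v0,v1):
    P=[]
    for u in us:
        col=g[v0(u):v1(u),u]; th=110
        i=[j for j in range(len(col)-1) if (col[j]-th)*(col[j+1]-th)<0]
        P.append((u,i,[v0(u)+j+(th-col[j])/(col[j+1]-col[j]) for j in i],))
    return P
# dark channel/cassette: near edge and far edge of loader
line=lambda u,a,b:int(a[1]+(b[1]-a[1])*(u-a[0])/(b[0]-a[0]))
for nm,a,b,pick in(("far",t((235,87)),t((475,37)),0),("near",t((41,243)),t((498,150)),-1)):
    us=range(int(a[0])+4,int(b[0])-3); P=edge(us,lambda u:line(u,a,b)-6,lambda u:line(u,a,b)+7)
    pts=np.array([(u,v[pick]) for u,i,v in P if v]); 
    for z in(0,.01):
        w=plane(T,pts,z)[:,:2]; k=np.polyfit(w[:,1],w[:,0],1); res=w[:,0]-np.polyval(k,w[:,1])
        ok=abs(res)<.0015; k=np.polyfit(w[ok,1],w[ok,0],1)
        yaw=-np.arctan(k[0]); C=np.array([.633,-.0136]); d=(np.polyval(k,C[1])-C[0])*np.cos(yaw)
        print(nm,z,"yaw",yaw,"lx of edge",d,ok.sum(),len(ok))
# channel interior dark band: centroid of darkness across
sub=[]
for u in range(int(t((300,0))[0]),int(t((430,0))[0])):
    c0=line(u,t((290,125)),t((447,97))); col=g[c0-9:c0+10,u]; sub.append((u,c0-9,col.astype(int).tolist()))
for x in sub[::6]: print(x)
E
```

```text
far 0 yaw 0.1992444180653816 lx of edge 0.043785024587106966 52 52
far 0.01 yaw 0.19924441806537846 lx of edge 0.04160976802367256 52 52
near 0 yaw 0.1984223406348429 lx of edge -0.04040103733232942 108 108
near 0.01 yaw 0.19842234063484238 lx of edge -0.04184852640469168 108 108
(296, 139, [232, 244, 243, 232, 194, 159, 132, 123, 141, 162, 169, 172, 170, 162, 150, 146, 158, 170, 171])
(302, 138, [227, 242, 242, 228, 184, 155, 134, 123, 142, 164, 170, 172, 166, 159, 144, 140, 155, 168, 185])
(308, 137, [236, 242, 241, 221, 174, 148, 131, 128, 147, 167, 170, 170, 166, 161, 144, 145, 160, 173, 194])
(314, 136, [242, 243, 240, 218, 169, 142, 127, 132, 148, 168, 170, 170, 168, 158, 135, 149, 167, 174, 190])
(320, 135, [243, 243, 233, 200, 164, 138, 122, 132, 155, 168, 168, 171, 167, 154, 139, 154, 169, 173, 221])
(326, 134, [243, 244, 233, 196, 156, 134, 125, 144, 168, 169, 170, 169, 162, 150, 143, 154, 170, 168, 221])
```

Call:
{"fn": "move_arm", "kwargs": {
  "steps": [
    [1.8,0,0,0,0,0.0482,1],
    [1.8,0,0,0,0,0.0482,1],
    [1.8,0,0,0,0,0.0482,1],
    [1.8,0,0,0,0,0.0482,1],
    [1.8,0,0,0,0,0.0482,1],
    [1.8,0,0,0,0,0.0482,1],
    [1.8,0,0,0,0,0.0482,1],
    [1.8,0,0,0,0,0.0482,1],
    [1.8,0,0,0,0,0.0482,1],
    [1.8,0,0,0,0,0.0482,1],
    [1.8,0,0,0,0,0.0482,1],
    [1.75,-0.17,0,0,0,0.0482,1],
    [0,0,0,0,0,0,1],
    [0,0,0,0,0,0,1]
  ]
}}

```text
clock: 5.75
ee_pos: [0.6507, -0.1065, 0.0746]
tcp_rot: [0.634, 0.773, -0.001, -0.001]
wrist_force: [0.9, -0.5, -0.4]
gripper_width: 0.0104
grasp_force: 68.6
```

```bash
python3 - <<'E'
from m import *
C=np.array([.633,-.0136]);y=.1985
def L(w): 
    d=np.array(w)[...,:2]-C; return np.c_[d@[np.cos(y),np.sin(y)],d@[-np.sin(y),np.cos(y)]].round(4)
for z in(.014,.021,.028): print(z,L(plane(T,[(302,138+10.6),(308,137+10.6),(326,134+10.2)],z)).tolist())
s=state();print(s["ee_pos"],L(s["ee_pos"][None]),s["wrist_force"])
a=read_camera("top");b=read_camera("side")
pickle.dump((a,b),open("p1.pkl","wb"))
A=cv2.resize(a["image"][110:200,250:380,::-1],None,fx=4,fy=4,interpolation=cv2.INTER_CUBIC)
B=cv2.resize(b["image"][140:250,220:350,::-1],None,fx=4,fy=4,interpolation=cv2.INTER_CUBIC)[:,:]
cv2.imwrite("pics/p1t.png",A);cv2.imwrite("pics/p1s.png",B)
E
```

```text
0.014 [[0.001, -0.0431], [0.0004, -0.0592], [-0.0002, -0.1078]]
0.021 [[-0.0003, -0.0425], [-0.0009, -0.0586], [-0.0015, -0.1069]]
0.028 [[-0.0016, -0.042], [-0.0022, -0.0579], [-0.0028, -0.1059]]
[ 0.65070206 -0.10647173  0.07462312] [[-0.001  -0.0945]] [ 0.89566591 -0.46392715 -0.38967082]
```

View pics/p1t.png

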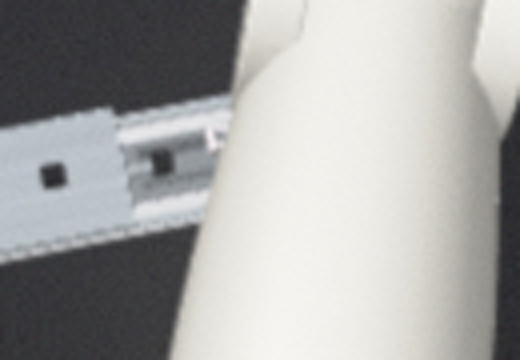

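View pics/p1s.png

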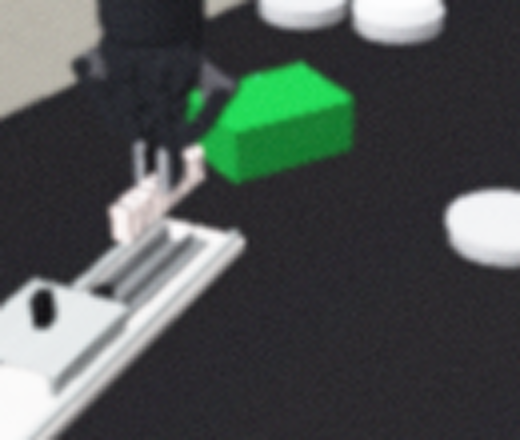

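The strip is held above the channel, its near end at side crop (122,220). The rail is open and the follower is visible at top crop (160,162). Descending to just above the walls.

Call:
{"fn": "move_arm", "kwargs": {
  "steps": [
    [0.07,0,-0.6,0,0,0.0015,1],
    [0,0,-1,0,0,0,1],
    [0,0,-0.8,0,0,0,1],
    [0,0,-0.2,0,0,0,1],
    [0,0,0,0,0,0,1],
    [0,0,0,0,0,0,1],
    [0,0,0,0,0,0,1]
  ]
}}

```text
clock: 6.55
ee_pos: [0.6526, -0.1066, 0.0507]
tcp_rot: [0.633, 0.774, 0.0, 0.0]
wrist_force: [0.7, -0.1, -0.6]
gripper_width: 0.0108
grasp_force: 68.6
```

```bash
cat > q.py <<'E'
from h import *
C=np.array([.633,-.0136]);y=.1985
M=np.array([[np.cos(y),np.sin(y)],[-np.sin(y),np.cos(y)]])
s=state();print(s["clock"],s["ee_pos"].round(5),"L",(M@(s["ee_pos"][:2]-C)*1e3).round(2),"F lx,ly",(M@s["wrist_force"][:2]).round(2),"z",s["wrist_force"][2].round(2),"T",s["ft_torque"].round(3),s["gripper_width"],s["grasp_force"])
r=R.from_quat(s["tcp_rot"]).as_matrix();print("yaw tool y",np.arctan2(r[1,1],r[0,1]).round(4),"tilt",r[:2,2].round(4))
E
python3 q.py
```

```text
6.55 [ 0.65257 -0.10665  0.05073] L [  0.84 -95.08] F lx,ly [ 0.64 -0.24] z -0.56 T [ 0.012 -0.02   0.016] 0.01075186411898127 68.59726667404175
yaw tool y 0.2001 tilt [ 0.0007 -0.0001]
```

Call:
{"fn": "move_arm", "kwargs": {
  "steps": [
    [-0.1,0.02,-0.1,0,0,-0.0015,1],
    [0,0,-0.1,0,0,0,1],
    [0,0,-0.1,0,0,0,1],
    [0,0,-0.1,0,0,0,1],
    [0,0,-0.1,0,0,0,1],
    [0,0,-0.1,0,0,0,1],
    [0,0,-0.1,0,0,0,1],
    [0,0,-0.1,0,0,0,1],
    [0,0,0,0,0,0,1],
    [0,0,0,0,0,0,1]
  ]
}}

```text
clock: 7.55
ee_pos: [0.6513, -0.1064, 0.0423]
tcp_rot: [0.634, 0.774, -0.0, -0.0]
wrist_force: [-0.9, 0.9, -0.7]
gripper_width: 0.0103
grasp_force: 68.6
```

```bash
python3 q.py
```

```text
7.55 [ 0.6513  -0.10641  0.04226] L [ -0.36 -94.6 ] F lx,ly [-0.75  1.05] z -0.66 T [-0.033 -0.017  0.014] 0.010342264274130632 68.59691619873047
yaw tool y 0.1987 tilt [-0.0001  0.    ]
```

Call:
{"fn": "move_arm", "kwargs": {
  "steps": [
    [0,0,-0.1,0,0,0,1],
    [0,0,-0.1,0,0,0,1],
    [0,0,-0.1,0,0,0,1],
    [0,0,-0.05,0,0,0,1],
    [0,0,0,0,0,0,1],
    [0,0,0,0,0,0,1]
  ]
}}

```text
clock: 8.15
ee_pos: [0.6513, -0.1064, 0.0388]
tcp_rot: [0.634, 0.774, -0.0, -0.0]
wrist_force: [0.3, 0.1, -0.7]
gripper_width: 0.0106
grasp_force: 68.6
```

```bash
python3 q.py
```

```text
8.15 [ 0.65131 -0.10644  0.03878] L [ -0.36 -94.63] F lx,ly [0.28 0.04] z -0.74 T [ 0.013  0.022 -0.016] 0.010619595112650097 68.59703063964844
yaw tool y 0.1986 tilt [-0.  0.]
```

Call:
{"fn": "move_arm", "kwargs": {
  "steps": [
    [-0.039,0.196,0,0,0,0,1],
    [-0.039,0.196,0,0,0,0,1],
    [-0.039,0.196,0,0,0,0,1],
    [-0.039,0.196,0,0,0,0,1],
    [0,0,0,0,0,0,1],
    [0,0,0,0,0,0,1]
  ]
}}

```text
clock: 8.75
ee_pos: [0.6498, -0.0985, 0.0388]
tcp_rot: [0.633, 0.774, 0.0, 0.0]
wrist_force: [0.4, 0.5, -1.1]
gripper_width: 0.0106
grasp_force: 68.6
```

```bash
python3 q.py
```

```text
8.75 [ 0.64979 -0.09849  0.03883] L [ -0.28 -86.53] F lx,ly [0.53 0.39] z -1.15 T [-0.034  0.001  0.054] 0.01056114159691944 68.59683394432068
yaw tool y 0.1988 tilt [ 0.0001 -0.    ]
```

Call:
{"fn": "move_arm", "kwargs": {
  "steps": [
    [-0.039,0.196,0,0,0,0,1],
    [-0.039,0.196,0,0,0,0,1],
    [0,0,0,0,0,0,1],
    [0,0,0,0,0,0,1]
  ]
}}

```text
clock: 9.15
ee_pos: [0.649, -0.0946, 0.0388]
tcp_rot: [0.633, 0.774, -0.0, 0.0]
wrist_force: [0.2, -0.4, -0.3]
gripper_width: 0.0109
grasp_force: 68.6
```

```bash
python3 q.py
```

```text
9.15 [ 0.64898 -0.0946   0.03879] L [ -0.31 -82.56] F lx,ly [ 0.14 -0.42] z -0.29 T [ 0.009 -0.034  0.022] 0.010943384997650346 68.59639763832092
yaw tool y 0.1987 tilt [ 0. -0.]
```

Call:
{"fn": "move_arm", "kwargs": {
  "steps": [
    [-0.039,0.196,0,0,0,0,1],
    [-0.039,0.196,0,0,0,0,1],
    [0,0,0,0,0,0,1],
    [0,0,0,0,0,0,1]
  ]
}}

```text
clock: 9.55
ee_pos: [0.6482, -0.0907, 0.0388]
tcp_rot: [0.633, 0.774, 0.0, 0.0]
wrist_force: [0.1, -0.6, -1.1]
gripper_width: 0.0106
grasp_force: 68.6
```

```bash
python3 q.py
```

```text
9.55 [ 0.64822 -0.09067  0.03881] L [ -0.28 -78.56] F lx,ly [-0.03 -0.58] z -1.13 T [-0.033 -0.032  0.02 ] 0.010573011113770282 68.59655141830444
yaw tool y 0.1987 tilt [ 0.0001 -0.    ]
```

Call:
{"fn": "move_arm", "kwargs": {
  "steps": [
    [-0.039,0.196,0,0,0,0,1],
    [-0.02,0.098,0,0,0,0,1],
    [0,0,0,0,0,0,1],
    [0,0,0,0,0,0,1]
  ]
}}

```text
clock: 9.95
ee_pos: [0.6476, -0.0878, 0.0388]
tcp_rot: [0.634, 0.774, -0.0, -0.0]
wrist_force: [-0.5, 0.6, -0.2]
gripper_width: 0.0108
grasp_force: 68.6
```

```bash
python3 q.py
```

```text
9.95 [ 0.6476  -0.08776  0.03878] L [ -0.31 -75.58] F lx,ly [-0.34  0.71] z -0.17 T [-0.009 -0.039  0.047] 0.010773424483598902 68.59658718109131
yaw tool y 0.1986 tilt [-0. -0.]
```

Call:
{"fn": "move_arm", "kwargs": {
  "steps": [
    [-0.039,0.196,0,0,0,0,1],
    [-0.02,0.098,0,0,0,0,1],
    [0,0,0,0,0,0,1],
    [0,0,0,0,0,0,1]
  ]
}}

```text
clock: 10.35
ee_pos: [0.6471, -0.085, 0.0388]
tcp_rot: [0.634, 0.774, -0.0, 0.0]
wrist_force: [0.4, -1.4, -0.2]
gripper_width: 0.0106
grasp_force: 68.6
```

```bash
python3 q.py
```

```text
10.35 [ 0.64706 -0.08504  0.03883] L [ -0.31 -72.81] F lx,ly [ 0.08 -1.48] z -0.18 T [-0.411 -0.011 -0.027] 0.010591985441406633 68.60681533813477
yaw tool y 0.1985 tilt [ 0.0001 -0.0004]
```

Call:
{"fn": "move_arm", "kwargs": {
  "steps": [
    [-0.039,0.196,0,0,0,0,1],
    [-0.02,0.098,0,0,0,0,1],
    [0,0,0,0,0,0,1],
    [0,0,0,0,0,0,1]
  ]
}}

```text
clock: 10.75
ee_pos: [0.6465, -0.0821, 0.0389]
tcp_rot: [0.634, 0.774, -0.0, 0.0]
wrist_force: [-0.2, -3.6, 0.7]
gripper_width: 0.0109
grasp_force: 68.6
```

```bash
python3 q.py
```

```text
10.75 [ 0.64646 -0.0821   0.03885] L [ -0.32 -69.81] F lx,ly [-0.94 -3.48] z 0.69 T [-0.894 -0.055  0.075] 0.01091416955248961 68.63197088241577
yaw tool y 0.1985 tilt [ 0.0001 -0.0004]
```

Call:
{"fn": "move_arm", "kwargs": {
  "steps": [
    [-0.02,0.098,0,0,0,0,1],
    [-0.02,0.098,0,0,0,0,1],
    [-0.02,0.098,0,0,0,0,1],
    [0,0,0,0,0,0,1],
    [0,0,0,0,0,0,1]
  ]
}}

```text
clock: 11.25
ee_pos: [0.6459, -0.0793, 0.0389]
tcp_rot: [0.634, 0.774, -0.0, 0.0]
wrist_force: [1.5, -5.6, 0.0]
gripper_width: 0.0109
grasp_force: 68.7
```

```bash
python3 q.py; python3 -c "
from h import *
for i in range(3): read_camera('top'); s=state(); print(s['wrist_force'].round(2),s['ft_torque'].round(3))"
```

```text
11.25 [ 0.64593 -0.0793   0.03891] L [ -0.28 -66.96] F lx,ly [ 0.36 -5.79] z 0.01 T [-1.226 -0.085  0.074] 0.01086315741270233 68.70150446891785
yaw tool y 0.1984 tilt [ 0.0003 -0.0008]
[ 0.6  -6.66  0.55] [-1.267 -0.122  0.024]
[-0.45 -6.08  0.84] [-1.232 -0.024  0.016]
[ 0.24 -5.67  0.32] [-1.258 -0.041 -0.022]
```

Call:
{"fn": "move_arm", "kwargs": {
  "steps": [
    [-0.01,0.05,0,0,0,0,1],
    [-0.012,0.06,0,0,0,0,1],
    [0,0,0,0,0,0,1],
    [0,0,0,0,0,0,1]
  ]
}}

```text
clock: 11.8
ee_pos: [0.6457, -0.0784, 0.039]
tcp_rot: [0.634, 0.774, -0.0, 0.0]
wrist_force: [0.6, -7.0, 0.4]
gripper_width: 0.0106
grasp_force: 68.7
```

```bash
python3 q.py; python3 -c "
from h import *
for i in range(4): read_camera('top'); s=state(); print(s['wrist_force'].round(2),s['ft_torque'].round(3))"
```

```text
11.8 [ 0.64575 -0.07837  0.03897] L [ -0.27 -66.01] F lx,ly [-0.79 -6.94] z 0.38 T [-1.359 -0.117  0.05 ] 0.010613500233456055 68.71472597122192
yaw tool y 0.1982 tilt [ 0.0004 -0.001 ]
[ 0.9  -6.86  1.03] [-1.405 -0.113  0.051]
[-0.28 -7.69 -0.06] [-1.452 -0.076 -0.008]
[ 0.86 -7.68  0.86] [-1.425e+00 -1.140e-01  1.000e-03]
[ 0.24 -6.42  0.39] [-1.367 -0.094  0.022]
```

Force is about 6.9 N. Letting down now.

Call:
{"fn": "move_arm", "kwargs": {
  "steps": [
    [0,0,-0.1,0,0,0,1],
    [0,0,-0.1,0,0,0,1],
    [0,0,-0.1,0,0,0,1],
    [0,0,-0.1,0,0,0,1],
    [0,0,0,0,0,0,1]
  ]
}}

```text
clock: 12.5
ee_pos: [0.6462, -0.0784, 0.0355]
tcp_rot: [0.634, 0.774, 0.0, 0.001]
wrist_force: [0.9, -6.2, 2.8]
gripper_width: 0.0108
grasp_force: 69.1
```

```bash
python3 q.py
```

```text
12.5 [ 0.64618 -0.07836  0.03548] L [  0.15 -66.09] F lx,ly [-0.33 -6.29] z 2.8 T [-1.26e+00 -1.73e-01  1.00e-03] 0.01081465318776233 69.0597653388977
yaw tool y 0.1982 tilt [ 0.0016 -0.0009]
```

Call:
{"fn": "move_arm", "kwargs": {
  "steps": [
    [0,0,-0.1,0,0,0,1],
    [0,0,-0.1,0,0,0,1],
    [0,0,0,0,0,0,1]
  ]
}}

```text
clock: 12.8
ee_pos: [0.6462, -0.0784, 0.0335]
tcp_rot: [0.634, 0.774, 0.0, 0.001]
wrist_force: [1.8, -6.5, 3.8]
gripper_width: 0.0107
grasp_force: 69.1
```

```bash
python3 q.py
```

```text
12.8 [ 0.64621 -0.07836  0.0335 ] L [  0.18 -66.09] F lx,ly [ 0.5  -6.76] z 3.79 T [-1.232 -0.267  0.014] 0.010700370503507778 69.06004071235657
yaw tool y 0.1982 tilt [ 0.0017 -0.0009]
```

Call:
{"fn": "move_arm", "kwargs": {
  "steps": [
    [0,0,-0.1,0,0,0,1],
    [0,0,-0.08,0,0,0,1],
    [0,0,0,0,0,0,1]
  ]
}}

```text
clock: 13.1
ee_pos: [0.6463, -0.0783, 0.0317]
tcp_rot: [0.634, 0.774, 0.0, 0.001]
wrist_force: [1.5, -6.4, 3.1]
gripper_width: 0.0108
grasp_force: 69.1
```

```bash
python3 q.py
```

```text
13.1 [ 0.64626 -0.07835  0.03174] L [  0.23 -66.09] F lx,ly [ 0.23 -6.55] z 3.13 T [-1.266 -0.276 -0.028] 0.010794622263137016 69.06309485435486
yaw tool y 0.1982 tilt [ 0.0018 -0.0009]
```

Call:
{"fn": "move_arm", "kwargs": {
  "steps": [
    [0,0,-0.04,0,0,0,1],
    [0,0,-0.04,0,0,0,1],
    [0,0,0,0,0,0,1]
  ]
}}

```text
clock: 13.4
ee_pos: [0.6463, -0.0784, 0.031]
tcp_rot: [0.634, 0.774, 0.0, 0.001]
wrist_force: [1.4, -6.9, 3.0]
gripper_width: 0.0105
grasp_force: 69.1
```

```bash
python3 q.py
```

```text
13.4 [ 0.64628 -0.07839  0.03099] L [  0.25 -66.14] F lx,ly [-0.   -7.06] z 3.0 T [-1.246 -0.258  0.007] 0.010456676912320342 69.05637860298157
yaw tool y 0.1982 tilt [ 0.0018 -0.001 ]
```

Call:
{"fn": "move_arm", "kwargs": {
  "steps": [
    [0,0,-0.03,0,0,0,1],
    [0,0,-0.03,0,0,0,1],
    [0,0,0,0,0,0,1]
  ]
}}

```text
clock: 13.7
ee_pos: [0.6463, -0.0783, 0.0307]
tcp_rot: [0.634, 0.774, 0.0, 0.001]
wrist_force: [0.6, -5.6, 4.9]
gripper_width: 0.0104
grasp_force: 69.3
```

```bash
python3 q.py
```

```text
13.7 [ 0.64629 -0.07827  0.03073] L [  0.27 -66.02] F lx,ly [-0.52 -5.6 ] z 4.87 T [-1.145 -0.09   0.017] 0.010446216127796643 69.32703137397766
yaw tool y 0.1982 tilt [ 0.002  -0.0008]
```

The strip has reached the floor. Easing the tail back onto the stop before release, so it doesn't snap.

Call:
{"fn": "move_arm", "kwargs": {
  "steps": [
    [0.006,-0.03,0,0,0,0,1],
    [0.006,-0.03,0,0,0,0,1],
    [0.006,-0.03,0,0,0,0,1],
    [0,0,0,0,0,0,1]
  ]
}}

```text
clock: 14.1
ee_pos: [0.6465, -0.079, 0.0307]
tcp_rot: [0.634, 0.774, 0.0, 0.001]
wrist_force: [0.4, -5.8, 4.2]
gripper_width: 0.0107
grasp_force: 69.3
```

```bash
python3 q.py
```

```text
14.1 [ 0.64648 -0.07899  0.03072] L [  0.32 -66.76] F lx,ly [-0.72 -5.77] z 4.2 T [-0.977 -0.005  0.011] 0.010702918005881239 69.31717872619629
yaw tool y 0.1984 tilt [ 0.002  -0.0005]
```

Call:
{"fn": "move_arm", "kwargs": {
  "steps": [
    [0.006,-0.03,0,0,0,0,1],
    [0.003,-0.015,0,0,0,0,1],
    [0,0,0,0,0,0,1]
  ]
}}

```text
clock: 14.4
ee_pos: [0.6465, -0.0793, 0.0307]
tcp_rot: [0.634, 0.774, 0.0, 0.001]
wrist_force: [0.9, -4.2, 5.4]
gripper_width: 0.0105
grasp_force: 69.3
```

```bash
python3 q.py
```

```text
14.4 [ 0.64654 -0.07932  0.03071] L [  0.31 -67.1 ] F lx,ly [ 0.1  -4.29] z 5.4 T [-0.946  0.021  0.047] 0.010467875816496082 69.32736039161682
yaw tool y 0.1986 tilt [ 0.0019 -0.0004]
```

Call:
{"fn": "move_arm", "kwargs": {
  "steps": [
    [0.004,-0.02,0,0,0,0,1],
    [0.004,-0.02,0,0,0,0,1],
    [0,0,0,0,0,0,1]
  ]
}}

```text
clock: 14.7
ee_pos: [0.6466, -0.0797, 0.0307]
tcp_rot: [0.634, 0.774, 0.001, 0.001]
wrist_force: [0.3, -3.4, 5.5]
gripper_width: 0.0105
grasp_force: 69.3
```

```bash
python3 q.py
```

```text
14.7 [ 0.64661 -0.07966  0.03072] L [  0.32 -67.45] F lx,ly [-0.41 -3.34] z 5.47 T [-0.886 -0.011  0.037] 0.010496912384610299 69.33748126029968
yaw tool y 0.1986 tilt [ 0.0019 -0.0002]
```

Call:
{"fn": "move_arm", "kwargs": {
  "steps": [
    [0.004,-0.02,0,0,0,0,1],
    [0.004,-0.02,0,0,0,0,1],
    [0,0,0,0,0,0,1]
  ]
}}

```text
clock: 15.0
ee_pos: [0.6466, -0.0797, 0.0307]
tcp_rot: [0.633, 0.774, 0.001, 0.001]
wrist_force: [-0.4, -1.7, 6.6]
gripper_width: 0.0107
grasp_force: 69.4
```

```bash
python3 q.py
```

```text
15.0 [ 0.64662 -0.07968  0.03071] L [  0.32 -67.47] F lx,ly [-0.71 -1.63] z 6.61 T [-0.457  0.046  0.001] 0.010734784884742141 69.3583595752716
yaw tool y 0.1988 tilt [0.0018 0.0005]
```

The tail is on the stop. Releasing.

Call:
{"fn": "move_arm", "kwargs": {
  "steps": [
    [0,0,0,0,0,0,1],
    [0,0,0,0,0,0,0.7],
    [0,0,0,0,0,0,0.5],
    [0,0,0,0,0,0,0.3],
    [0,0,0,0,0,0,0.3],
    [0,0,0,0,0,0,0.3]
  ],
  "squeeze": 20
}}

```text
clock: 15.6
ee_pos: [0.6458, -0.0798, 0.0292]
tcp_rot: [0.633, 0.774, -0.0, -0.0]
wrist_force: [0.1, -0.2, -0.5]
gripper_width: 0.03
grasp_force: 0.0
```

```bash
python3 q.py
```

```text
15.6 [ 0.64582 -0.07982  0.02923] L [ -0.49 -67.45] F lx,ly [ 0.04 -0.21] z -0.55 T [0.022 0.04  0.015] 0.030041614959177464 0.0
yaw tool y 0.1988 tilt [-0.0006  0.0003]
```

Call:
{"fn": "move_arm", "kwargs": {
  "steps": [
    [0,0,1,0,0,0,0.3],
    [0,0,2,0,0,0,0.3],
    [0,0,3,0,0,0,0.3],
    [0,0,3,0,0,0,0.3],
    [0,0,1,0,0,0,0.3],
    [0,0,0,0,0,0,0.3]
  ]
}}

```text
clock: 16.2
ee_pos: [0.647, -0.0801, 0.1319]
tcp_rot: [0.634, 0.774, 0.001, 0.001]
wrist_force: [0.2, -0.1, 0.4]
gripper_width: 0.0297
grasp_force: 0.0
```

```bash
python3 q.py;python3 - <<'E'
from h import *
b=read_camera("side")
cv2.imwrite("pics/r1.png",cv2.resize(b["image"][170:260,195:295,::-1],None,fx=6,fy=6,interpolation=cv2.INTER_CUBIC))
E
```

```text
16.2 [ 0.64698 -0.08011  0.13185] L [  0.59 -67.96] F lx,ly [ 0.22 -0.12] z 0.35 T [-0.074  0.011 -0.009] 0.02973047282175889 0.0
yaw tool y 0.1986 tilt [ 0.0035 -0.0004]
```

View pics/r1.png

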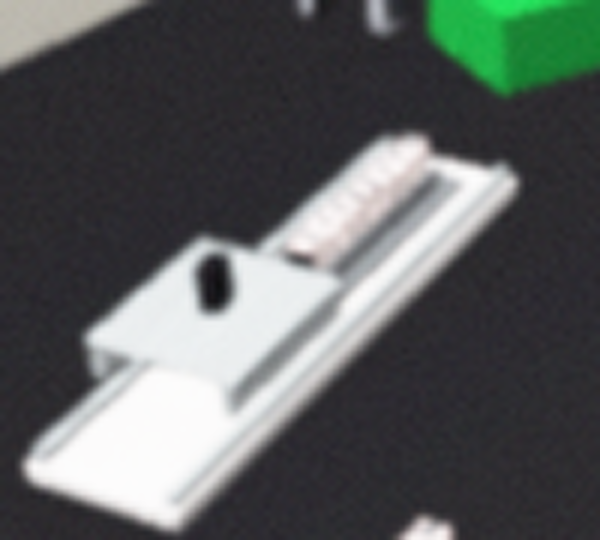

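The strip lies flat in the channel, from crop (300,240) to (410,140), and the rail is still open with its tab at (213,283). Next I go behind the tab with the fingers shut.

Call:
{"fn": "move_arm", "kwargs": {
  "steps": [
    [-0.4,1.97,0,0,0,0,1],
    [-0.4,1.96,0,0,0,0,1],
    [-0.4,1.96,0,0,0,0,1],
    [-0.4,1.96,0,0,0,0,1],
    [-0.4,1.96,0,0,0,0,1],
    [-0.4,1.96,0,0,0,0,1],
    [-0.4,1.96,0,0,0,0,1],
    [-0.4,1.96,0,0,0,0,1],
    [0,0,-2.5,0,0,0,1],
    [0,0,-2.5,0,0,0,1],
    [0,0,-2.2,0,0,0,1],
    [0,0,0,0,0,0,1],
    [0,0,0,0,0,0,1]
  ]
}}

```text
clock: 17.55
ee_pos: [0.6132, 0.0778, 0.0573]
tcp_rot: [0.633, 0.774, -0.0, -0.001]
wrist_force: [0.5, -0.0, 1.1]
gripper_width: 0.0
grasp_force: 0.0
```

```bash
python3 q.py
```

```text
17.55 [0.61321 0.07779 0.05734] L [-1.38 93.49] F lx,ly [ 0.52 -0.13] z 1.1 T [-0.014  0.034 -0.01 ] 3.338649001093224e-05 0.0
yaw tool y 0.1995 tilt [-0.0014 -0.0001]
```

Call:
{"fn": "move_arm", "kwargs": {
  "steps": [
    [0.197,-0.98,0,0,0,0,1],
    [0.1,-0.49,0,0,0,0,1],
    [0.1,-0.49,0,0,0,0,1],
    [0.197,-0.98,0,0,0,0,1],
    [0.197,-0.98,0,0,0,0,1]
  ]
}}

```text
clock: 18.05
ee_pos: [0.6224, 0.037, 0.0581]
tcp_rot: [0.634, 0.774, 0.0, 0.0]
wrist_force: [0.8, 3.0, 1.6]
gripper_width: 0.0
grasp_force: 1.6
```

```bash
python3 q.py
```

```text
18.05 [0.62243 0.03697 0.05812] L [-0.39 51.66] F lx,ly [1.37 2.8 ] z 1.63 T [ 0.656 -0.067  0.027] 1.5798956497955904e-06 1.5556351281702518
yaw tool y 0.1986 tilt [0.001  0.0003]
```

Pushing the rail meets about 2.8 N, which matches its friction. I continue to near the end.

Call:
{"fn": "move_arm", "kwargs": {
  "steps": [
    [0.197,-0.98,0,0,0,0,1],
    [0.197,-0.98,0,0,0,0,1],
    [0.197,-0.98,0,0,0,0,1],
    [0.197,-0.98,0,0,0,0,1],
    [0.197,-0.98,0,0,0,0,1],
    [0.197,-0.98,0,0,0,0,1],
    [0.1,-0.49,0,0,0,0,1],
    [0.1,-0.49,0,0,0,0,1]
  ]
}}

```text
clock: 18.85
ee_pos: [0.6358, -0.0315, 0.0575]
tcp_rot: [0.634, 0.774, -0.0, -0.0]
wrist_force: [0.1, 2.2, 1.5]
gripper_width: -0.0002
grasp_force: 1.4
```

```bash
python3 q.py
```

```text
18.85 [ 0.63578 -0.03147  0.05748] L [ -0.8  -18.07] F lx,ly [0.58 2.13] z 1.48 T [ 0.586 -0.094 -0.037] -0.000249925058626164 1.3905760645866394
yaw tool y 0.1983 tilt [-0.0002  0.    ]
```

Call:
{"fn": "move_arm", "kwargs": {
  "steps": [
    [0.079,-0.392,0,0,0,0,1],
    [0.079,-0.392,0,0,0,0,1],
    [0.079,-0.392,0,0,0,0,1],
    [0.04,-0.196,0,0,0,0,1],
    [0,0,0,0,0,0,1]
  ]
}}

```text
clock: 19.35
ee_pos: [0.6385, -0.0451, 0.0574]
tcp_rot: [0.634, 0.774, -0.0, 0.0]
wrist_force: [-0.1, -0.8, -0.7]
gripper_width: 0.0001
grasp_force: 0.0
```

```bash
python3 q.py
```

```text
19.35 [ 0.63846 -0.04513  0.05745] L [ -0.86 -31.99] F lx,ly [-0.21 -0.79] z -0.7 T [ 0.007  0.015 -0.055] 0.000103199515739467 0.0
yaw tool y 0.1982 tilt [-0.0003 -0.0006]
```

Call:
{"fn": "move_arm", "kwargs": {
  "steps": [
    [0.04,-0.196,0,0,0,0,1],
    [0.02,-0.098,0,0,0,0,1],
    [0,0,0,0,0,0,1]
  ]
}}

```text
clock: 19.65
ee_pos: [0.6387, -0.0465, 0.0574]
tcp_rot: [0.633, 0.774, 0.0, -0.001]
wrist_force: [-1.3, 7.1, 0.8]
gripper_width: -0.0002
grasp_force: 3.6
```

```bash
python3 q.py
```

```text
19.65 [ 0.63872 -0.04655  0.05742] L [ -0.89 -33.43] F lx,ly [0.14 7.23] z 0.83 T [ 1.403  0.345 -0.048] -0.00021603119426161853 3.5831962153315544
yaw tool y 0.1994 tilt [-0.001  0.002]
```

Call:
{"fn": "move_arm", "kwargs": {
  "steps": [
    [0.02,-0.098,0,0,0,0,1],
    [0,0,0,0,0,0,1]
  ]
}}

```text
clock: 19.85
ee_pos: [0.6387, -0.0466, 0.0574]
tcp_rot: [0.633, 0.774, 0.001, -0.002]
wrist_force: [-3.1, 10.4, 2.0]
gripper_width: -0.0003
grasp_force: 5.8
```

```bash
python3 q.py
```

```text
19.85 [ 0.63873 -0.04659  0.05744] L [ -0.89 -33.47] F lx,ly [-0.95 10.78] z 2.0 T [2.259 0.549 0.025] -0.00031983906638588267 5.8265697956085205
yaw tool y 0.2002 tilt [-0.0013  0.0035]
```

Call:
{"fn": "move_arm", "kwargs": {
  "steps": [
    [-0.1,0.5,0,0,0,0,1],
    [-0.2,1,0,0,0,0,1],
    [0,0,2,0,0,0,1],
    [0,0,3,0,0,0,1],
    [-1.5,0,3,0,0,0,1],
    [-4,0,2,0,0,0,1],
    [-4,0,2,0,0,0,1],
    [-4,0,0,0,0,0,1],
    [-4,0,0,0,0,0,1],
    [-3,0,0,0,0,0,1],
    [0,0,0,0,0,0,1]
  ]
}}

```text
clock: 20.95
ee_pos: [0.4287, -0.0335, 0.1784]
tcp_rot: [0.634, 0.774, 0.0, 0.001]
wrist_force: [0.1, -0.4, 0.2]
gripper_width: -0.0001
grasp_force: 0.0
```

```bash
python3 q.py; python3 - <<'E'
from h import *
a=read_camera("top");b=read_camera("side")
A=cv2.resize(a["image"][115:195,220:355,::-1],None,fx=4,fy=3.6,interpolation=cv2.INTER_CUBIC)
B=cv2.resize(b["image"][185:260,190:325,::-1],None,fx=4,fy=3.6,interpolation=cv2.INTER_CUBIC)
cv2.imwrite("pics/end.png",np.vstack([A,B]))
E
```

```text
20.95 [ 0.42873 -0.03345  0.1784 ] L [-204.17   20.82] F lx,ly [-0.03 -0.43] z 0.22 T [-0.001 -0.092  0.013] -7.647079091797577e-05 0.0
yaw tool y 0.1983 tilt [ 0.0011 -0.0007]
```

View pics/end.png

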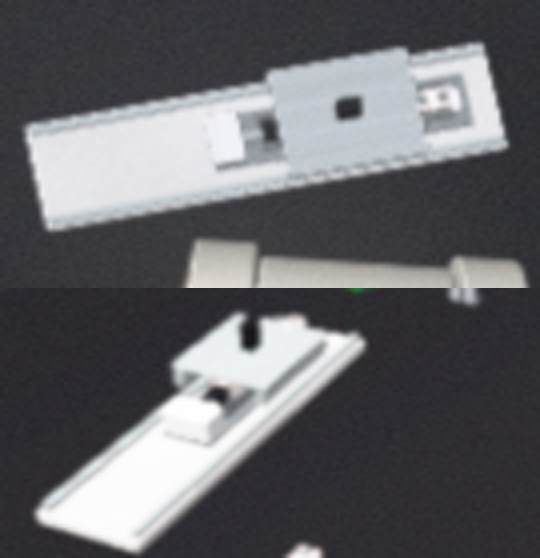

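The rail covers the strip, with the tab at top crop (348,108), and a cuvette shows at the tail (440,97). I'll check the tab's travel, then hand in.

```bash
python3 - <<'E'
from m import *
a=plane(T,[(306.6,144.6)],.072)[0]; b=plane(T,t([(165,143)]),.072)[0]
yv=np.array([-np.sin(.1985),np.cos(.1985)]); print("tab ly",(a[:2]-[.633,-.0136])@yv,"travel",(b-a)[:2]@yv)
E
```

```text
tab ly -0.05178984164138467 travel 0.11241542227167102
```

```bash
python3 -c "
from cell import hand_in; print(hand_in())"
```

```text
the job is handed in; nothing more can be done
None
```

I loaded the long strip, seated it flat against the spring, slid the rail shut to a firm stop over it, and handed the job in at about 21 s; the hand-in returned no verdict.

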